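# Mount the electrode boom on its stand and fit the U-bolt

### The arm

A 6-joint arm with a two-finger parallel gripper is mounted at the origin on the work surface. World frame = base frame: x ahead of the robot, y to its left, z up, the work surface at z = 0. Lengths are in m, angles in rad, forces in N, time in s.
With the tool pointing down it reaches from about 0.275 to 1 m from the base axis. Payload 8.4 kg.
Tool frame: the origin (TCP) lies on the front face of the gripper's body, between the roots of the fingers; the fingertips stand 73 mm ahead of it and the grasp point (between the pads) lies 54 mm ahead of it; z points along the fingers, y is the line along which they close (so a half turn about z gives the same grasp; the last joint's range is limited). The gripper opens to 85 mm and grips with 20 to 120 N. Pads are 22 mm wide; open, the fingers measure 114 mm over their backs; the gripper's body (76 mm by 85 mm) begins 54 mm behind the grasp point. The pads swing forward as they close: fully open they stand 13 mm farther back than shut.
Start: joints at [-1.257, 0.353, 1.633, -0, 1.155, -0.002], TCP at [0.194, -0.594, 0.304] pointing down, gripper open.
Joint ranges: [-2.63, 2.63], [-0.92, 2.1], [0.06, 2.66], [-1.3, 4.44], [0, 2.69], [-3.02, 3.02]. Speed limits (rad/s): [2.22, 2.22, 2.79, 3.14, 3.14, 3.14].

### API

Orientations are given as a rotation vector (axis times angle).
In Python, from workcell import robot, vision, search_frame gives the robot as it stands. The module is installed in compiled form; this text tells all that it offers.
- The arm moves only by the tool jog_arm, never from a script. Its argument "rows" is a list of rows, each a list of 3 entries, a list of its own where there are three numbers: the turn, a rotation vector about the tool's x, y, z in rad, then the shift along the tool's x, y, z in mm, then the gripper command: -1 is shut, 1 is fully open, values between are in proportion. In form: [[[rx, ry, rz], [dx, dy, dz], fingers], ...]. A call has 1 to 8 rows; each row is the pose to reach, as a shift and turn from the pose commanded when the call began, along the tool's axes at that moment; what a row does not reach only later rows make up. A row lasts 1/8 s, in which the tool goes at most 62.5 mm and 10.7 degrees, less where a joint would pass 70% of its speed; a pose out of reach is approached as far as the arm can. A call with a gripper value outside its range is refused whole. The fingers move at their own pace and stop on an object; the grip force is fixed at half the most. Time passes only in rows, so rows that repeat a pose let the fingers close. It gives the time, the measured TCP pose, the force, the opening and the grip force at its end, in the units of the state.
- robot.observe(): the state, without advancing time (a new reading comes with each control period).
- vision.read_camera(name): name is "scene" or "top" or "wrist"; returns the picture (480x640x3 uint8, red, green, blue); there is no depth.
- vision.calibration(name): a dict with "fx", "fy", "cx", "cy" (pixels), "world_from_camera" (4x4, takes a point from camera to world coordinates). Camera axes: x right, y up, looking along -z (the intrinsics and any distortion apply to the point x, -y, -z); pixel columns grow to the right and rows downward; lengths in m; the calibration is good to about 2 mm. A picture is of the moment at which its call begins: read the wrist's pose just before it. calibration takes no time and is no camera call; for the wrist camera it gives the pose at the moment of the call.
- robot.finish_job(): hands the job in; it is judged then, once.
Trained networks look in the newest picture that a camera, given by its name, has taken for a name from the list of things; names that differ only in an ending like _2 or _b are one class to them, and where a whole thing is asked for, a point or a joint stands for the part that bears it (a point fixed in the world has none). Each returns a list of dicts, best first, with "score" (0 to 1); they miss things now and then, are a little off and sometimes report something else, mostly with a low value. They report only what shows in the picture. A call takes as long as a camera call.
- search_frame(camera, target): "extent" ([left, top, right, bottom] in pixels, round what is visible of it).
The state is a dict: "t": time; "q": joint angles; "dq": joint speeds; "joint_torque": joint torques, N m; "tcp_pos": TCP position; "ee_rot": TCP orientation; "wrist_force": force on the tool from outside, world axes, zero at the start; "moment": the same for the moment, N m; "finger_gap": finger opening in m; "grip_force": force on a finger pad.
Only numpy, scipy, OpenCV 4.12 (cv2) and the standard library are available. Lean on these libraries where they do the work, as an engineer would, in place of code of your own. Each camera call takes 0.05 s, during which the arm holds its last target. There are 200 camera calls.

### The job

Mount the electrode boom on its stand: bring it in from the robot's side under the lips of the two hooks and lower it until it rests in both throats, about centred, with its plain end out over the slotted ear and the electrode holder beyond the other hook. Then take the U-bolt out of the wooden block and put it over the boom, both legs down through the two slots of the ear until its crown sits on the boom, ready for the nuts. Leave the beaker, the measuring cylinder and the jar where they stand.

Things in the scene. Friction and masses are not known exactly. Their poses are not given: they have to be found in the camera images.
- stand: Electrode-boom stand, fixed: dark base plate (x -50..90, y -120..120, 12 mm high) with two upright blue 8 mm hook plates at y = -75 and +75 whose throats open to -x (the robot's side), and a slotted blue ear outside the +75 plate. Origin on the bench below the line (along y) where the boom will lie; heights below are above the bench.
- stand_seat (a point): Centre of the throat floors, height 150 mm, x = y = 0 of the stand, axes as the stand. In both hooks the throat runs x -11..11 (1 mm slack each side of the seated boom): shank at the +x side; at -x a nose, upright to height 156, flared out to its top at 166 (outermost x -19).
- stand_lip (a point): Middle between the two hooks at the height of the lips' underside, 203 mm; lip tops at 215. The lips cover the throats from x = -16 to the shank, so the boom goes in along +x through the 37 mm gap between nose tops and lips, then down. Nothing stands between the hook plates above 100 mm.
- stand_ear (a point): Middle between the ear's two slots, on its upper face: stand y = 130, height 150 mm, axes as the stand. The slots are centred 15 mm either side along x, each 9 mm (x) by 12 mm (y), right through the 6 mm plate (x -28..28, y 79..152 of the stand); free below.
- boom_grip (a point): Balance point of the loose electrode boom (about 0.3 kg), mid-section. Steel square tube 20 x 20 mm along y; plain end at y = 185; black electrode holder (46 wide, 20 high) from y = -143 to -190. Starts flat on the bench in front of the stand, y within 0.4 rad of the stand's. Centred in the hooks, this point is at x 0, y -20, height 160 of the stand.
- ubolt_mid (a point): Middle of the loose steel U-bolt, z up, 64 mm high (tips 32 below, crown top 32 above). Two 6 mm legs 30 mm apart along x (36 over all, 24 inside), tapered tips; flat crown bar 6 mm thick. Half a turn makes no difference. Starts upright in the block. Seated: 6 mm below the ear's upper face, x along the stand's x.
- block: Fixed hardwood block 80 x 96 x 40 mm, left or right on the bench, origin under its centre. The U-bolt stands with 24 mm of its legs in two holes on the block's x axis, 40 mm of it showing: draw it straight up. Wing nuts and washers up to 12 mm high lie on top 36 mm off along y.
- beaker: Glass beaker, 54 mm wide, 72 mm high, origin under its centre, on the bench below where the electrode holder will be. Leave alone.
- cylinder: White plastic measuring cylinder, 155 mm high, 30 mm wide, on a 60 mm blue foot, origin under its centre; on the other side of the bench from the block. Leave alone.
- jar: Small amber sample jar, 40 mm wide, 50 mm high, origin under its centre, to the left of the stand. Leave alone.

How it is judged:
On the way:
1. the boom rests in both hooks (z of boom_grip in the frame of stand between 0.156 and 0.164 m and x of boom_grip in the frame of stand between -0.004 and 0.004 m and angle between the y axis of boom_grip and the y axis of stand, either way round below 0.04 rad), for 0.2 s.
At the end, for the whole second after the job is handed in: Boom resting in both throats (within 4 mm, 0.04 rad), plain end over the ear, within 30 mm of centred lengthwise; U-bolt upright (0.15 rad) over the boom, both legs through the slots, crown within 4 mm of the boom, middle within 8 mm of the slots' middle; beaker, cylinder and jar in place (all of step 1 and y of boom_grip in the frame of stand between -0.05 and 0.01 m and z of ubolt_mid in the frame of stand_ear below -0.002 m and horizontal distance between ubolt_mid and stand_ear below 0.008 m and angle between the x axis of ubolt_mid and the x axis of stand, either way round below 0.25 rad and angle between ubolt_mid's own z axis and vertical below 0.15 rad); the robot touches nothing.
It fails at once if the beaker is shifted by 30 mm or tipped (distance of beaker from where it was at the start of the episode above 0.03 m or angle between beaker's own z axis and vertical above 0.4 rad).
It fails at once if the measuring cylinder is shifted by 30 mm or tipped (distance of cylinder from where it was at the start of the episode above 0.03 m or angle between cylinder's own z axis and vertical above 0.4 rad).
It fails at once if the sample jar is shifted by 30 mm or tipped (distance of jar from where it was at the start of the episode above 0.03 m or angle between jar's own z axis and vertical above 0.4 rad).
It also fails if it takes over 70 s, if anything falls off the work surface, if the arm or the gripper's body presses on something with over 40 N, if the wrist force passes 120 N, or if a joint passes its speed limit or range.

## Working session

There is one attempt and no reset: what is moved stays moved. The work goes in short steps, Python scripts to look and compute and a tool call to move; the robot and the scene stay as the last step left them, time stands still between calls to the robot, and variables do not carry over. Pictures are saved under pics/ and viewed, at most 12 in all, crops included, and the job is handed in when it is done.

Besides the shell and the picture viewer there is one more tool, called by a JSON object that holds its "op" and its "data". jog_arm: Moves the arm, as the interface text tells. Its arguments: {"type":"object","properties":{"rows":{"type":"array"}},"required":["rows"]}

```bash
mkdir -p pics; ls
python3 - <<'E'
from workcell import robot, vision, search_frame
import cv2,numpy as np
print(robot.observe())
for c in ["scene","top"]:
    im=vision.read_camera(c); cv2.imwrite(f"pics/{c}0.png",im[:,:,::-1])
    k=vision.calibration(c); print(c,k["fx"],k["fy"],k["cx"],k["cy"],{a for a in k}); print(np.round(k["world_from_camera"],4).tolist())
    for t in ["stand","boom_grip","ubolt_mid","block","beaker","cylinder","jar"]:
        r=search_frame(c,t); print(t,[(round(d["score"],2),np.round(d["extent"]).tolist()) for d in r[:2]])
E
```

```text
pics
{'t': 0.0, 'q': array([-1.25739061e+00,  3.53672796e-01,  1.63417149e+00, -2.03671526e-05,
        1.15519805e+00, -2.39790592e-03]), 'dq': array([-0.00149515,  0.0004297 , -0.0003513 , -0.00042104, -0.00051203,
        0.00063061]), 'joint_torque': array([-7.87403078e-04, -6.05256701e+01, -3.42058110e+01,  9.77515924e-05,
        9.65032697e-03, -2.02309320e-05]), 'tcp_pos': array([ 0.19398773, -0.59371816,  0.30313023]), 'ee_rot': array([-3.10109574e+00, -4.93792357e-01,  3.81414613e-04]), 'wrist_force': array([ 0.29302009,  0.66942894, -0.52007788]), 'moment': array([-0.00594832,  0.0071984 ,  0.01133452]), 'grip_force': 0.0, 'finger_gap': 0.0857547562589691}
scene 586.3322578247195 586.3322578247195 311.5897325942702 245.18382447860014 {'cy', 'world_from_camera', 'cx', 'fy', 'fx'}
[[-0.8029, -0.3943, 0.447, 1.2304], [0.5958, -0.5081, 0.622, 0.8704], [-0.0181, 0.7658, 0.6429, 1.0677], [0.0, 0.0, 0.0, 1.0]]
stand [(0.66, [250.0, 232.0, 344.0, 362.0])]
boom_grip [(0.83, [291.0, 224.0, 404.0, 298.0])]
ubolt_mid [(0.41, [446.0, 347.0, 461.0, 358.0])]
block [(0.56, [423.0, 343.0, 479.0, 396.0])]
beaker [(0.86, [247.0, 249.0, 261.0, 280.0])]
cylinder [(0.95, [267.0, 168.0, 289.0, 219.0])]
jar [(0.74, [366.0, 351.0, 386.0, 378.0])]
top 500.7692823126775 500.7692823126775 313.42265573587133 244.7564818891402 {'cy', 'world_from_camera', 'cx', 'fy', 'fx'}
[[-0.0041, 0.9923, -0.1239, 0.4593], [-1.0, -0.0041, 0.0008, 0.0124], [0.0003, 0.124, 0.9923, 1.2416], [0.0, 0.0, 0.0, 1.0]]
stand [(0.56, [233.0, 188.0, 354.0, 247.0])]
boom_grip [(0.64, [266.0, 284.0, 418.0, 323.0]), (0.62, [233.0, 186.0, 351.0, 246.0])]
ubolt_mid [(0.45, [152.0, 278.0, 161.0, 291.0])]
block [(0.58, [135.0, 268.0, 184.0, 307.0])]
beaker [(0.82, [372.0, 203.0, 395.0, 228.0])]
cylinder [(0.9, [450.0, 286.0, 490.0, 315.0])]
jar [(0.74, [231.0, 182.0, 354.0, 249.0]), (0.57, [196.0, 227.0, 213.0, 238.0])]
```

Run:
```python
import cv2
a=cv2.imread("pics/top0.png")[150:350,110:510]; cv2.imwrite("pics/topc.png",cv2.resize(a,(800,400),interpolation=cv2.INTER_CUBIC))
a=cv2.imread("pics/scene0.png")[150:420,220:500]; cv2.imwrite("pics/scenec.png",cv2.resize(a,None,fx=2.2,fy=2.2,interpolation=cv2.INTER_CUBIC)[:600])
```

```text
(no output)
```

View pics/topc.png

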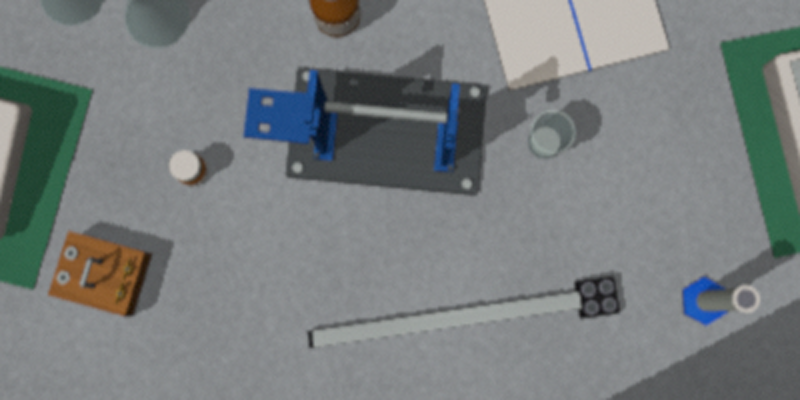

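View pics/scenec.png

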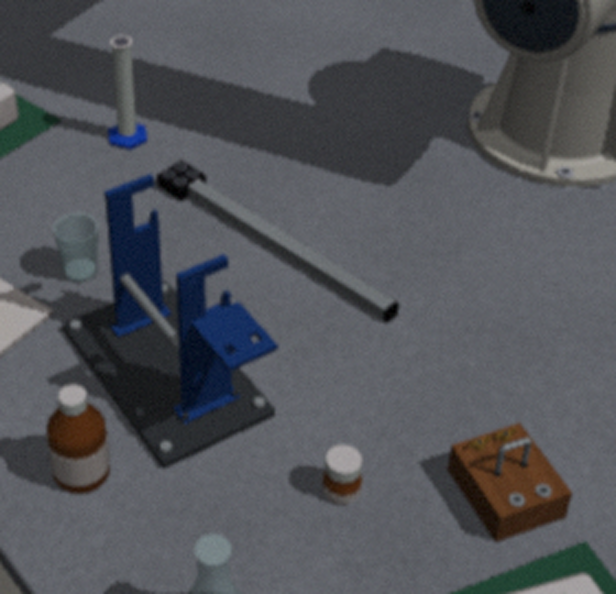

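The top view shows the stand at crop (300,68)-(478,194) with the ear to its left and slots at (267,101) and (264,127). The boom runs from (312,339) to the holder at (618,297), and the block with the U-bolt is at (100,273). The scene view shows the jar left of the stand, the cylinder beyond the holder, and the beaker under the holder position.

```bash
cat > h.py <<'E'
import numpy as np, cv2
from scipy.spatial.transform import Rotation as R
from workcell import robot, vision, search_frame
def ray(k,px,z):
    px=np.atleast_2d(np.float64(px)); T=np.array(k["world_from_camera"])
    d=np.c_[(px[:,0]-k["cx"])/k["fx"],-(px[:,1]-k["cy"])/k["fy"],-np.ones(len(px))]@T[:3,:3].T
    return T[:3,3]+d*((z-T[2,3])/d[:,2])[:,None]
def proj(k,P):
    T=np.array(k["world_from_camera"]); c=(np.atleast_2d(P)-T[:3,3])@T[:3,:3]
    return np.c_[k["cx"]+k["fx"]*c[:,0]/-c[:,2],k["cy"]-k["fy"]*c[:,1]/-c[:,2]]
def go(pos,yaw):
    """turn & shift (tool axes, mm) to tool-down pose with tool y axis at heading yaw (mod pi, nearest)"""
    s=robot.observe(); A=R.from_rotvec(s["ee_rot"]); M=A.as_matrix()
    best=None
    for y in (yaw,yaw+np.pi):
        ty=np.array([np.cos(y),np.sin(y),0]); tz=np.array([0,0,-1.]); B=R.from_matrix(np.c_[np.cross(ty,tz),ty,tz])
        t=(A.inv()*B).as_rotvec()
        if best is None or np.linalg.norm(t)<np.linalg.norm(best): best=t
    print("turn",np.round(best,4).tolist(),"shift",np.round((np.array(pos)-s["tcp_pos"])@M*1000,1).tolist(),"q",np.round(s["q"],2).tolist())
E
python3 - <<'E'
from h import *
k=vision.calibration("top"); c=lambda L:np.array(L)/2+[110,150]
print("plate",np.round(ray(k,c([(300,68),(489,85),(478,194),(287,177)]),.012)[:,:2],3).tolist())
print("slots",np.round(ray(k,c([(267,101),(264,127)]),.15)[:,:2],4).tolist())
print("ear left corners",np.round(ray(k,c([(249,88),(245,137)]),.15)[:,:2],4).tolist())
print("boom ends top",np.round(ray(k,c([(312,339),(580,300),(618,296)]),.02)[:,:2],4).tolist())
print("block top corners",np.round(ray(k,c([(70,233),(151,250),(130,315),(50,294)]),.04)[:,:2],4).tolist())
print("ubolt crown ends",np.round(ray(k,c([(90,262),(85,285)]),.08)[:,:2],4).tolist())
print("cyl,jar,beaker",np.round(ray(k,[(c([(706,300)])[0]),(205,233),(382,217)],.0)[:,:2],3).tolist())
w=vision.calibration("wrist");s=robot.observe();M=R.from_rotvec(s["ee_rot"]).as_matrix();T=w["world_from_camera"]
print("cam in tool",np.round((T[:3,3]-s["tcp_pos"])@M,4),np.round(M.T@T[:3,:3],3).tolist(),w["fx"])
E
```

```text
plate [[0.767, 0.145], [0.745, -0.092], [0.607, -0.077], [0.629, 0.16]]
slots [[0.6954, 0.1664], [0.6661, 0.1693]]
ear left corners [[0.7102, 0.1866], [0.6549, 0.1901]]
boom ends top [[0.4306, 0.1265], [0.476, -0.1981], [0.4807, -0.2443]]
block top corners [[0.5584, 0.4166], [0.5375, 0.3187], [0.4602, 0.3415], [0.4855, 0.4377]]
ubolt crown ends [[0.5213, 0.3787], [0.4948, 0.3836]]
cyl,jar,beaker [[0.476, -0.357], [0.645, 0.283], [0.684, -0.162]]
cam in tool [ 0.0704 -0.0018 -0.0692] [[-0.0, 0.96, 0.279], [1.0, 0.0, -0.001], [-0.001, 0.279, -0.96]] 351.8204754226956
```

Run:
```python
from h import *
go([.4554,-.0568,.26],.135)
```

```text
turn [0.0, 0.0001, -1.39] shift [415.2, -429.6, 43.9] q [-1.26, 0.35, 1.63, -0.0, 1.16, -0.0]
```

{"op": "jog_arm", "data": {"rows": [[[0,0,-1.39],[415.2,-429.6,0],1],[[0,0,-1.39],[415.2,-429.6,0],1],[[0,0,-1.39],[415.2,-429.6,0],1],[[0,0,-1.39],[415.2,-429.6,0],1],[[0,0,-1.39],[415.2,-429.6,43.9],1],[[0,0,-1.39],[415.2,-429.6,43.9],1],[[0,0,-1.39],[415.2,-429.6,43.9],1],[[0,0,-1.39],[415.2,-429.6,43.9],1]]}}

```text
t: 1.8
tcp_pos: [0.4126, -0.1444, 0.2728]
ee_rot: [2.061, 2.369, 0.001]
wrist_force: [0.7, 0.0, 0.2]
finger_gap: 0.0853
grip_force: 0.0
```

Run:
```python
from h import *
go([.4554,-.0568,.26],.135)
```

```text
turn [0.0012, 0.0006, 0.0039] shift [80.9, 54.5, 12.8] q [-0.34, 0.09, 2.05, -0.0, 1.0, -0.48]
```

{"op": "jog_arm", "data": {"rows": [[[0,0,0],[80.9,54.5,12.8],1],[[0,0,0],[80.9,54.5,12.8],1],[[0,0,0],[80.9,54.5,12.8],1]]}}

```text
t: 2.17
tcp_pos: [0.4558, -0.0567, 0.2596]
ee_rot: [-2.062, -2.37, -0.0]
wrist_force: [-0.6, -0.2, 0.3]
finger_gap: 0.0855
grip_force: 0.0
```

Run:
```python
from h import *
s=robot.observe(); print(s["tcp_pos"],s["q"])
k=vision.calibration("wrist"); im=vision.read_camera("wrist"); cv2.imwrite("pics/w1.png",im[:,:,::-1])
```

```text
[ 0.45575579 -0.05673399  0.25955249] [-1.27273364e-01  1.47333219e-01  2.02055391e+00  3.31262950e-04
  9.73740483e-01 -2.66000054e-01]
```

View pics/w1.png

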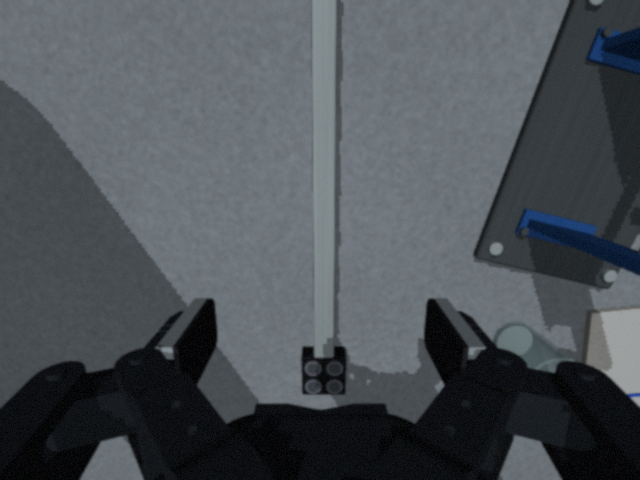

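The wrist view shows the boom vertical and centred between the fingers: columns 312–337, finger centre about 322. The holder begins near row 349.

Run:
```python
from h import *
k=vision.calibration("wrist")
# edges of the top face, rows 20 & 330: print by gradient
im=cv2.cvtColor(cv2.imread("pics/w1.png"),6).astype(int)
for r in (20,120,220,320):
    row=im[r-3:r+4].mean(0); g=np.gradient(cv2.GaussianBlur(row.reshape(1,-1),(5,1),0)[0])
    print(r,[ (c,round(g[c])) for c in range(295,360) if abs(g[c])>8])
print(np.round(ray(k,[(323.5,20),(323.5,320),(324,348),(324,394)],.02),4).tolist())
go([.4554,-.0568,.077],.135)
```

```text
20 [(312, 9), (334, -9), (335, -14), (336, -15), (337, -11), (341, 10), (342, 9)]
120 [(333, -9), (334, -13), (335, -14), (336, -9), (341, 11), (342, 9)]
220 [(333, -13), (334, -16), (335, -13), (338, 9), (339, 11), (340, 10)]
320 [(332, -12), (333, -14), (334, -11), (338, 10), (339, 9)]
[[0.435, 0.101, 0.02], [0.471, -0.1551, 0.02], [0.4759, -0.186, 0.02], [0.4836, -0.2406, 0.02]]
turn [-0.0004, 0.0, 0.0027] shift [1.0, 0.4, 182.6] q [-0.13, 0.15, 2.02, -0.0, 0.97, -0.27]
```

{"op": "jog_arm", "data": {"rows": [[[0,0,0.003],[5,0.4,60],1],[[0,0,0.003],[5,0.4,120],1],[[0,0,0.003],[5,0.4,160],1],[[0,0,0.003],[5,0.4,182],1],[[0,0,0.003],[5,0.4,182],-1],[[0,0,0.003],[5,0.4,182],-1],[[0,0,0.003],[5,0.4,182],-1],[[0,0,0.003],[5,0.4,182],-1]]}}

```text
t: 3.22
tcp_pos: [0.4557, -0.0539, 0.0792]
ee_rot: [2.068, 2.362, 0.002]
wrist_force: [-0.7, -1.9, 6.8]
finger_gap: 0.018
grip_force: 58.6
```

{"op": "jog_arm", "data": {"rows": [[[0,0,0],[0,0,0],-1],[[0,0,0],[0,0,0],-1],[[0,0,0],[0,0,0],-1],[[0,0,0],[0,0,0],-1]]}}

```text
t: 3.72
tcp_pos: [0.4557, -0.0539, 0.0792]
ee_rot: [2.068, 2.362, 0.002]
wrist_force: [-0.9, -1.7, 11.7]
finger_gap: 0.0184
grip_force: 59.3
```

Run:
```python
from h import *
go([.4557,-.0539,.254],.135)
go([.575,.025,.254],-.1)
```

```text
turn [0.0026, 0.001, -0.0023] shift [-0.2, 0.4, -174.8] q [-0.12, 0.46, 2.14, -0.0, 0.54, -0.25]
turn [0.0027, 0.0007, 0.2327] shift [62.3, 129.1, -174.6] q [-0.12, 0.46, 2.14, -0.0, 0.54, -0.25]
```

{"op": "jog_arm", "data": {"rows": [[[0,0,0],[0,0,-40],-1],[[0,0,0],[0,0,-90],-1],[[0,0,0],[0,0,-140],-1],[[0,0,0],[0,0,-176.5],-1],[[0.001,0,0.08],[20,40,-176.5],-1],[[0.001,0,0.16],[40,85,-176.5],-1],[[0.001,0,0.233],[62.3,129,-176.5],-1],[[0.001,0,0.233],[62.3,129,-176.5],-1]]}}

```text
t: 4.72
tcp_pos: [0.5766, 0.0268, 0.2546]
ee_rot: [2.329, 2.108, 0.002]
wrist_force: [-1.3, -0.7, -2.8]
finger_gap: 0.0186
grip_force: 60.1
```

{"op": "jog_arm", "data": {"rows": [[[0,0,0],[0,0,0],-1],[[0,0,0],[0,0,0],-1]]}}

```text
t: 4.97
tcp_pos: [0.5733, 0.0245, 0.2543]
ee_rot: [-2.33, -2.106, 0.002]
wrist_force: [0.6, 0.1, -2.6]
finger_gap: 0.0185
grip_force: 60.1
```

Run:
```python
from h import *
s=robot.observe(); print(s["tcp_pos"],s["ee_rot"],s["wrist_force"],s["finger_gap"])
go([.575,.025,.254],-.1)
im=vision.read_camera("wrist"); cv2.imwrite("pics/w2.png",im[:,:,::-1])
im=vision.read_camera("top"); cv2.imwrite("pics/top2.png",im[:,:,::-1])
```

```text
[0.57333638 0.02447189 0.2542711 ] [-2.33012401e+00 -2.10560663e+00  2.27398227e-03] [ 0.63259631  0.12710926 -2.64694747] 0.018458617879266174
turn [-0.0017, 0.0004, -0.0011] shift [0.7, 1.6, 0.3] q [0.04, 0.33, 1.79, -0.0, 1.02, 0.14]
```

View pics/w2.png

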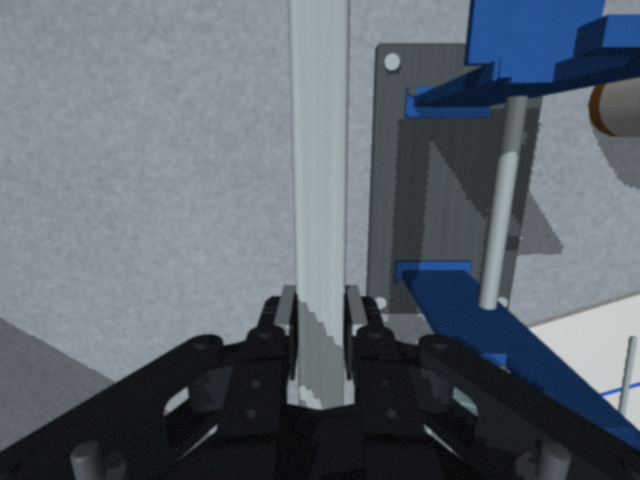

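The boom is held straight (centre column 320). The stand plate's near edge runs from (377,46) to about (368,290), and the ear is at top right.

Run:
```python
from h import *
k=vision.calibration("wrist")
im=cv2.cvtColor(cv2.imread("pics/w2.png"),6)
# near edge of plate: subpixel per row, fit line in world
P=[]
for r in range(70,290,4):
    row=cv2.GaussianBlur(im[r-2:r+3].mean(0).reshape(1,-1),(7,1),0)[0]; g=np.gradient(row)
    c=355+np.argmin(g[355:390]); P.append((c,r))
P=np.array(P,float); A=np.polyfit(P[:,1],P[:,0],1); res=P[:,0]-np.polyval(A,P[:,1]); P=P[abs(res)<2]; print(len(P),A)
W=ray(k,P,.012); b=np.polyfit(W[:,1],W[:,0],1); print("plate edge slope",b, "yaw",-np.arctan(b[0]))
# distance from boom axis
print("x of stand origin line: edge+50/cos at y=.036:",np.polyval(b,.036)+.05/np.cos(b[0]))
for rr in (10,120,220):
    row=cv2.GaussianBlur(im[rr-2:rr+3].mean(0).reshape(1,-1),(7,1),0)[0]; g=np.gradient(row)
    l=280+np.argmax(g[280:310]); rt=335+np.argmin(g[335:360]); print(rr,l,rt,np.round(ray(k,[(l,rr),(rt,rr)],.195)[:,:2],4).tolist())
t=cv2.imread("pics/top2.png"); 
cv2.imwrite("pics/top2c.png",cv2.resize(t[150:270,200:420],None,fx=3.6,fy=3.6,interpolation=cv2.INTER_CUBIC))
```

```text
55 [-3.70129870e-02  3.76224675e+02]
plate edge slope [0.10030504 0.6134876 ] yaw -0.0999706674750427
x of stand origin line: edge+50/cos at y=.036: 0.6673511645253163
10 291 346 [[0.5745, 0.1366], [0.592, 0.1348]]
120 293 345 [[0.5711, 0.1034], [0.589, 0.1016]]
220 296 343 [[0.5678, 0.0681], [0.5853, 0.0663]]
```

View pics/top2c.png

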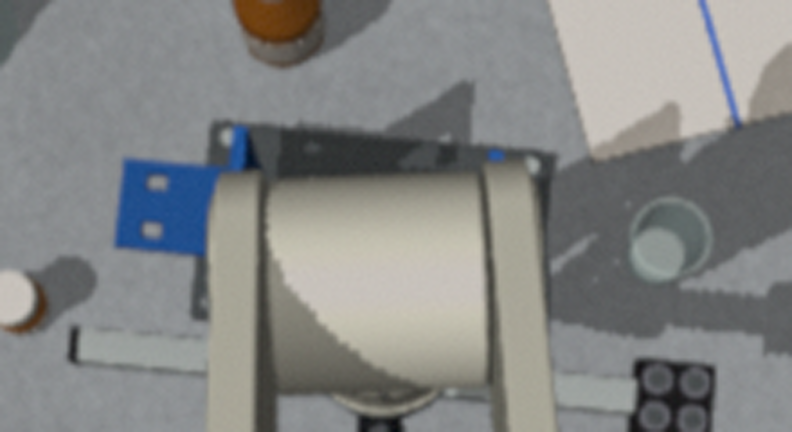

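The boom is parallel to the stand (yaw −0.1) with its plain end over the ear's side. The slots show clearly. It needs about 92 mm along +y of the tool to seat.

{"op": "jog_arm", "data": {"rows": [[[0,0,0],[0,40,0],-1],[[0,0,0],[0,70,0],-1],[[0,0,0],[0,85,0],-1],[[0,0,0],[0,91,0],-1],[[0,0,0],[0,92,0],-1],[[0,0,0],[0,92,0],-1],[[0,0,0],[0,92,0],-1]]}}

```text
t: 5.95
tcp_pos: [0.6654, 0.0159, 0.2543]
ee_rot: [-2.33, -2.106, 0.001]
wrist_force: [-0.3, -0.4, -1.8]
finger_gap: 0.0188
grip_force: 60.2
```

{"op": "jog_arm", "data": {"rows": [[[0,0,0],[0,0.5,0],-1],[[0,0,0],[0,1,0],-1],[[0,0,0],[0,1,0],-1]]}}

```text
t: 6.32
tcp_pos: [0.6669, 0.0157, 0.2542]
ee_rot: [-2.33, -2.106, 0.001]
wrist_force: [-1.3, -0.8, -1.7]
finger_gap: 0.0182
grip_force: 60.2
```

{"op": "jog_arm", "data": {"rows": [[[0,0,0],[0,0.7,0],-1],[[0,0,0],[0,1.5,0],-1],[[0,0,0],[0,1.5,0],-1]]}}

```text
t: 6.7
tcp_pos: [0.6683, 0.0155, 0.254]
ee_rot: [-2.33, -2.106, 0.002]
wrist_force: [-0.6, 0.8, -1.7]
finger_gap: 0.0183
grip_force: 60.3
```

{"op": "jog_arm", "data": {"rows": [[[0,0,0],[0,0.7,0],-1],[[0,0,0],[0,1.5,0],-1],[[0,0,0],[0,1.5,0],-1]]}}

```text
t: 7.08
tcp_pos: [0.6687, 0.0155, 0.254]
ee_rot: [-2.329, -2.104, 0.005]
wrist_force: [-7.0, 0.5, 1.8]
finger_gap: 0.0178
grip_force: 60.7
```

{"op": "jog_arm", "data": {"rows": [[[0,0,0],[0,0.7,0],-1],[[0,0,0],[0,1.5,0],-1],[[0,0,0],[0,1.5,0],-1]]}}

```text
t: 7.45
tcp_pos: [0.669, 0.0155, 0.254]
ee_rot: [-2.327, -2.103, 0.008]
wrist_force: [-12.6, 0.3, 4.9]
finger_gap: 0.0187
grip_force: 61.2
```

Contact with the shanks at x≈0.6687. I back off about 1 mm and lower.

{"op": "jog_arm", "data": {"rows": [[[0,0,0],[0,-3.3,0],-1],[[0,0,0],[0,-3.3,0],-1],[[0,0,0],[0,-3.3,6],-1],[[0,0,0],[0,-3.3,12],-1],[[0,0,0],[0,-3.3,18],-1],[[0,0,0],[0,-3.3,20],-1],[[0,0,0],[0,-3.3,20],-1]]}}

```text
t: 8.32
tcp_pos: [0.6682, 0.0155, 0.2339]
ee_rot: [-2.33, -2.106, 0.001]
wrist_force: [0.3, 0.2, -2.6]
finger_gap: 0.0181
grip_force: 60.2
```

{"op": "jog_arm", "data": {"rows": [[[0,0,0],[0,0,2],-1],[[0,0,0],[0,0,4],-1],[[0,0,0],[0,0,4.5],-1],[[0,0,0],[0,0,4.5],-1]]}}

```text
t: 8.82
tcp_pos: [0.6681, 0.0155, 0.2296]
ee_rot: [-2.33, -2.106, 0.001]
wrist_force: [0.3, -0.5, -2.6]
finger_gap: 0.0185
grip_force: 60.2
```

{"op": "jog_arm", "data": {"rows": [[[0,0,0],[0,0,0.5],-1],[[0,0,0],[0,0,1],-1],[[0,0,0],[0,0,1.5],-1],[[0,0,0],[0,0,1.5],-1]]}}

```text
t: 9.32
tcp_pos: [0.6682, 0.0156, 0.2292]
ee_rot: [-2.331, -2.106, 0.0]
wrist_force: [-3.2, -0.5, 6.5]
finger_gap: 0.0181
grip_force: 61.4
```

{"op": "jog_arm", "data": {"rows": [[[0,0,0],[0,0,-1.2],-0.3],[[0,0,0],[0,0,-1.2],0.2],[[0,0,0],[0,0,-1.2],0.4],[[0,0,0],[0,0,-20],0.4],[[0,0,0],[0,0,-60],0.4],[[0,0,0],[0,0,-110],0.4],[[0,0,0],[0,0,-150],0.4],[[0,0,0],[0,0,-150],0.4]]}}

```text
t: 10.32
tcp_pos: [0.6697, 0.0156, 0.3838]
ee_rot: [2.327, 2.103, 0.008]
wrist_force: [0.0, -0.8, -0.1]
finger_gap: 0.0596
grip_force: 0.0
```

Run:
```python
from h import *
o=np.array([.667,.036,0]); S=R.from_euler("z",-.1)
e=o+S.apply([0,.13,0]); print("ear",e)
go([e[0],e[1],.36],-.1)   # later view from above ear
go([.508,.381,.30],-.22)
```

```text
ear [0.67997834 0.16535054 0.        ]
turn [0.0071, -0.0009, -0.001] shift [150.0, -5.0, 23.9] q [0.02, 0.36, 1.44, 0.0, 1.33, 0.12]
turn [0.007, -0.0013, 0.119] shift [347.2, -198.3, 82.7] q [0.02, 0.36, 1.44, 0.0, 1.33, 0.12]
```

{"op": "jog_arm", "data": {"rows": [[[0.003,0,0],[50,-5,10],0.4],[[0.003,0,0],[100,-5,20],0.4],[[0.003,0,0],[150,-5,22],0.4],[[0.003,0,0],[150,-5,22],0.4],[[0.003,0,0],[150,-5,22],0.4],[[0.003,0,0],[150,-5,22],0.4]]}}

```text
t: 11.08
tcp_pos: [0.6783, 0.164, 0.3563]
ee_rot: [-2.33, -2.103, 0.005]
wrist_force: [-0.3, 0.3, 0.3]
finger_gap: 0.0595
grip_force: 0.0
```

Run:
```python
from h import *
s=robot.observe(); print(s["tcp_pos"],s["ee_rot"])
np.save("kw3.npy",vision.calibration("wrist")["world_from_camera"])
im=vision.read_camera("wrist"); cv2.imwrite("pics/w3.png",im[:,:,::-1])
go([.508,.381,.30],-.22)
```

```text
[0.67833581 0.16404684 0.35627341] [-2.32992247 -2.10338841  0.00473857]
turn [-0.0039, 0.0006, 0.1176] shift [198.5, -191.4, 57.0] q [0.23, 0.43, 1.4, 0.0, 1.31, 0.34]
```

View pics/w3.png

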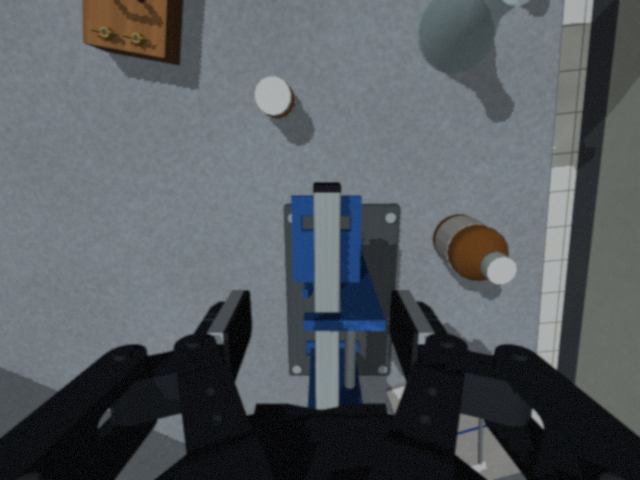

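The boom lies in both throats, with its plain end at (327,186) over the ear. The slots show on either side of it near row 222, with outer edges at about columns 302 and 350.

Run:
```python
from h import *
k=vision.calibration("wrist"); k["world_from_camera"]=np.load("kw3.npy")
im=cv2.imread("pics/w3.png").astype(float)
B=im[:,:,0]-im[:,:,2]
prof=cv2.GaussianBlur(B[218:227].mean(0).reshape(1,-1),(3,1),0)[0]; print("row220 B-R",[(c,int(prof[c])) for c in range(288,368)])
col=B[:,304:311].mean(1); print("left slot col",[(r,int(col[r])) for r in range(190,245)])
col=B[:,343:349].mean(1); print("right slot col",[(r,int(col[r])) for r in range(190,245)])
```

```text
row220 B-R [(288, 11), (289, 13), (290, 23), (291, 44), (292, 69), (293, 88), (294, 95), (295, 96), (296, 96), (297, 96), (298, 95), (299, 93), (300, 84), (301, 64), (302, 38), (303, 19), (304, 11), (305, 9), (306, 9), (307, 9), (308, 9), (309, 9), (310, 10), (311, 11), (312, 13), (313, 14), (314, 14), (315, 13), (316, 12), (317, 12), (318, 12), (319, 12), (320, 12), (321, 13), (322, 13), (323, 13), (324, 13), (325, 13), (326, 13), (327, 13), (328, 13), (329, 13), (330, 13), (331, 13), (332, 12), (333, 12), (334, 13), (335, 13), (336, 13), (337, 13), (338, 12), (339, 10), (340, 9), (341, 9), (342, 9), (343, 10), (344, 10), (345, 9), (346, 9), (347, 10), (348, 14), (349, 26), (350, 49), (351, 73), (352, 88), (353, 93), (354, 95), (355, 96), (356, 96), (357, 96), (358, 94), (359, 88), (360, 72), (361, 47), (362, 25), (363, 13), (364, 9), (365, 8), (366, 9), (367, 9)]
left slot col [(190, 14), (191, 13), (192, 14), (193, 14), (194, 18), (195, 30), (196, 58), (197, 87), (198, 94), (199, 95), (200, 96), (201, 97), (202, 96), (203, 95), (204, 96), (205, 95), (206, 95), (207, 95), (208, 96)
[... 311 characters left out ...]
5), (238, 95), (239, 95), (240, 95), (241, 96), (242, 94), (243, 94), (244, 95)]
right slot col [(190, 13), (191, 14), (192, 14), (193, 14), (194, 15), (195, 21), (196, 38), (197, 61), (198, 67), (199, 66), (200, 66), (201, 67), (202, 65), (203, 67), (204, 68), (205, 67), (206, 66), (207, 66), (208, 65), (209, 65), (210, 65), (211, 67), (212, 67), (213, 64), (214, 60), (215, 43), (216, 25), (217, 14), (218, 11), (219, 9), (220, 10), (221, 10), (222, 10), (223, 10), (224, 10), (225, 10), (226, 11), (227, 10), (228, 13), (229, 21), (230, 38), (231, 55), (232, 63), (233, 67), (234, 68), (235, 68), (236, 68), (237, 67), (238, 68), (239, 70), (240, 68), (241, 70), (242, 68), (243, 67), (244, 69)]
```

Run:
```python
from h import *
k=vision.calibration("wrist"); k["world_from_camera"]=np.load("kw3.npy")
P=ray(k,[(325.95,222.5),(301.6,222.5),(350.1,222.5),(326,196)],.15); print(np.round(P,4).tolist(), "outer span",np.linalg.norm(P[1]-P[2]))
f=P[3]-P[0]; print("far edge dist (22 exp)",np.linalg.norm(f))
print("boom",np.round(ray(k,[(327,186),(327,250)],.17),4).tolist())
```

```text
[[0.6817, 0.1708, 0.15], [0.6623, 0.1728, 0.15], [0.701, 0.1688, 0.15], [0.6838, 0.1921, 0.15]] outer span 0.038967420435738205
far edge dist (22 exp) 0.02139117480705254
boom [[0.6854, 0.2024, 0.17], [0.6806, 0.154, 0.17]]
```

{"op": "jog_arm", "data": {"rows": [[[0,0,0.118],[60,-60,20],0.6],[[0,0,0.118],[120,-110,40],0.6],[[0,0,0.118],[165,-160,57],0.6],[[0,0,0.118],[198,-191,57],0.6],[[0,0,0.118],[198,-191,57],0.6],[[0,0,0.118],[198,-191,57],0.6],[[0,0,0.118],[198,-191,57],0.6]]}}

```text
t: 12.0
tcp_pos: [0.5088, 0.3807, 0.3002]
ee_rot: [-2.45, -1.963, 0.004]
wrist_force: [1.0, -0.3, 0.1]
finger_gap: 0.0682
grip_force: 0.0
```

Run:
```python
from h import *
s=robot.observe(); print(s["tcp_pos"],s["ee_rot"])
np.save("kw4.npy",vision.calibration("wrist")["world_from_camera"])
im=vision.read_camera("wrist"); cv2.imwrite("pics/w4.png",im[:,:,::-1])
cv2.imwrite("pics/w4c.png",cv2.resize(im[100:400,140:500,::-1],None,fx=2,fy=2,interpolation=cv2.INTER_CUBIC))
print(search_frame("wrist","ubolt_mid")[:2])
```

```text
[0.50880842 0.38067144 0.30022637] [-2.44975633 -1.96325222  0.0038986 ]
[{'extent': [304.9, 209.8, 346.2, 220.8], 'score': 0.86}]
```

View pics/w4c.png

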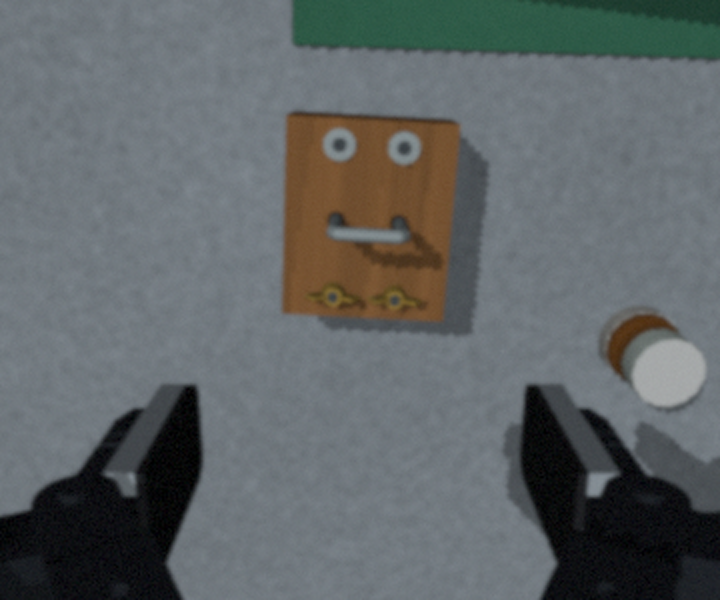

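The U-bolt's crown bar runs from crop (328,233) to (408,236), with washers above and wing nuts below it. It is nearly aligned with the finger-closing line.

Run:
```python
from h import *
k=vision.calibration("wrist"); k["world_from_camera"]=np.load("kw4.npy")
c=lambda L:np.array(L)/2+[140,100]
P=ray(k,c([(329,233),(409,236)]),.08); m=P.mean(0); d=P[1]-P[0]
print("crown",np.round(P,4).tolist(),m,np.linalg.norm(d),np.arctan2(d[1],d[0]))
B=ray(k,c([(289,114),(459,123),(443,321),(283,313)]),.04); print("block",np.round(B[:,:2],4).tolist(),B.mean(0)); 
d=B[2]-B[3]; print(np.arctan2(d[1],d[0])); d=B[0]-B[3]; print(np.arctan2(d[1],d[0])-np.pi/2); d=B[1]-B[2]; print(np.arctan2(d[1],d[0])-np.pi/2,)
d=B[1]-B[0]; print(np.arctan2(d[1],d[0]))
go([m[0],m[1],.17],-.255)
```

```text
crown [[0.4959, 0.3925, 0.08], [0.5285, 0.3839, 0.08]] [0.51220767 0.38821349 0.08      ] 0.03365353043793163 -0.2575160224526569
block [[0.4871, 0.4423], [0.562, 0.4215], [0.537, 0.3287], [0.4606, 0.35]] [0.51168913 0.38562223 0.04      ]
-0.2716717564061298
-0.27918645849695856
-0.26331107307465396
-0.2712982265134348
turn [-0.0034, 0.0004, 0.0344] shift [8.4, 1.7, 130.2] q [0.64, 0.37, 1.61, 0.0, 1.16, 0.86]
```

Run:
```python
from h import *
go([.5118,.385,.130],-.268)
```

```text
turn [-0.0034, 0.0005, 0.0474] shift [5.1, 2.2, 170.2] q [0.64, 0.37, 1.61, 0.0, 1.16, 0.86]
```

{"op": "jog_arm", "data": {"rows": [[[-0.003,0,0.047],[5,2.2,60],0.5],[[-0.003,0,0.047],[5,2.2,110],0.5],[[-0.003,0,0.047],[5,2.2,140],0.5],[[-0.003,0,0.047],[5,2.2,160],0.5],[[-0.003,0,0.047],[5,2.2,170],0.5],[[-0.003,0,0.047],[5,2.2,170],0.5],[[-0.003,0,0.047],[5,2.2,170],0.5]]}}

```text
t: 12.98
tcp_pos: [0.5113, 0.3864, 0.1311]
ee_rot: [-2.496, -1.907, -0.001]
wrist_force: [0.2, 0.7, -0.4]
finger_gap: 0.0642
grip_force: 0.0
```

Run:
```python
from h import *
s=robot.observe(); print(s["tcp_pos"])
go([.5118,.385,.130],-.268)
np.save("kw5.npy",vision.calibration("wrist")["world_from_camera"])
im=vision.read_camera("wrist"); cv2.imwrite("pics/w5.png",im[:,:,::-1])
print(search_frame("wrist","ubolt_mid")[:2])
```

```text
[0.51129139 0.38639753 0.13108702]
turn [0.0002, -0.0008, 0.0019] shift [-1.2, 0.9, 1.1] q [0.64, 0.57, 1.72, 0.0, 0.85, 0.91]
[{'extent': [281.4, 284.2, 370.1, 333.2], 'score': 0.61}]
```

View pics/w5.png

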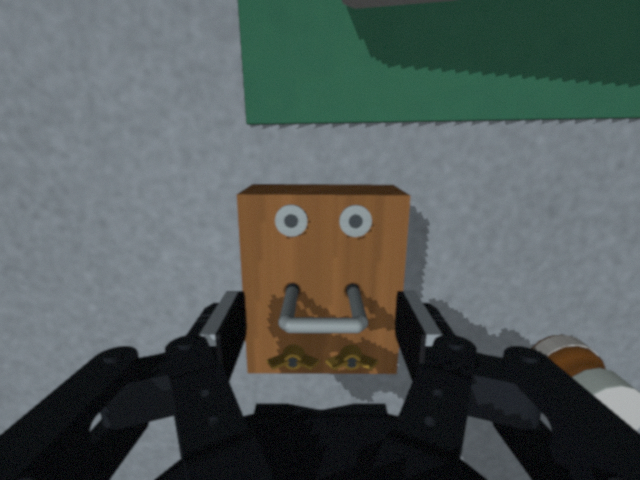

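The crown lies between the pads at columns 281–368, row 325. It is about 1.6 mm off the fingers' middle (320.5) and parallel to the closing line.

Run:
```python
from h import *
k=vision.calibration("wrist"); k["world_from_camera"]=np.load("kw5.npy")
P=ray(k,[(283,324.5),(367,325.5)],.0795); s=robot.observe(); M=R.from_rotvec(s["ee_rot"]).as_matrix()
print(np.linalg.norm(P[0]-P[1]),P.mean(0),"crown in tool mm",(P.mean(0)-s["tcp_pos"])@M*1000)
# pad tip (tool x=+-11, y=-+32, z=70) projected
print(proj(k,[s["tcp_pos"]+M@np.array(v) for v in [(.011,.032,.068),(-.011,.032,.068),(.011,-.032,.068),(0,.032,.05)]]).round())
```

```text
0.03230816304484056 [0.51262659 0.38925227 0.0795    ] crown in tool mm [ 3.1091032   0.69584464 51.54077442]
[[399. 288.]
 [395. 335.]
 [247. 289.]
 [407. 334.]]
```

{"op": "jog_arm", "data": {"rows": [[[0,0,0],[3.5,1,1.5],0.5],[[0,0,0],[3.5,1,1.5],0.5],[[0,0,0],[3.5,1,1.5],0.2],[[0,0,0],[3.5,1,1.5],-0.2],[[0,0,0],[3.5,1,1.5],-0.5],[[0,0,0],[3.5,1,1.5],-0.5],[[0,0,0],[3.5,1,1.5],-0.5],[[0,0,0],[3.5,1,1.5],-0.5]]}}

```text
t: 14.08
tcp_pos: [0.5127, 0.3892, 0.1285]
ee_rot: [-2.496, -1.907, 0.001]
wrist_force: [0.9, -0.1, 2.7]
finger_gap: 0.0338
grip_force: 59.4
```

{"op": "jog_arm", "data": {"rows": [[[0,0,0],[0,0,-10],-0.5],[[0,0,0],[0,0,-25],-0.5],[[0,0,0],[0,0,-50],-0.5],[[0,0,0],[0,0,-90],-0.5],[[0,0,0],[0,0,-140],-0.5],[[0,0,0],[0,0,-182],-0.5],[[0,0,0],[0,0,-182],-0.5]]}}

```text
t: 14.95
tcp_pos: [0.5139, 0.3902, 0.3156]
ee_rot: [-2.496, -1.907, -0.01]
wrist_force: [-0.1, 0.3, -0.2]
finger_gap: 0.0335
grip_force: 59.8
```

Run:
```python
from h import *
s=robot.observe(); print(s["tcp_pos"],s["finger_gap"],s["wrist_force"])
go([.683,.170,.31],-.1)
```

```text
[0.51389944 0.39018312 0.31562579] 0.033545962301136496 [-0.13519629  0.33804075 -0.23527188]
turn [0.0041, -0.0052, -0.166] shift [-168.0, 221.0, 5.5] q [0.65, 0.37, 1.58, 0.0, 1.18, 0.91]
```

{"op": "jog_arm", "data": {"rows": [[[0,0,-0.04],[-35,50,3],-0.5],[[0,0,-0.08],[-75,100,3],-0.5],[[0,0,-0.12],[-115,150,3],-0.5],[[0,0,-0.166],[-150,197,3],-0.5],[[0,0,-0.166],[-167,221,3],-0.5],[[0,0,-0.166],[-167,221,3],-0.5],[[0,0,-0.166],[-167,221,3],-0.5],[[0,0,-0.166],[-167,221,3],-0.5]]}}

```text
t: 15.95
tcp_pos: [0.6812, 0.1711, 0.3072]
ee_rot: [-2.328, -2.109, 0.002]
wrist_force: [0.2, 0.2, -0.1]
finger_gap: 0.0333
grip_force: 59.9
```

Run:
```python
from h import *
s=robot.observe(); print(s["tcp_pos"],s["ee_rot"])
go([.683,.170,.31],-.1)
np.save("kw6.npy",vision.calibration("wrist")["world_from_camera"])
im=vision.read_camera("wrist"); cv2.imwrite("pics/w6.png",im[:,:,::-1])
cv2.imwrite("pics/w6c.png",cv2.resize(im[160:420,200:440,::-1],None,fx=2.3,fy=2.3,interpolation=cv2.INTER_CUBIC))
```

```text
[0.68122099 0.17109947 0.30719497] [-2.32768377e+00 -2.10852676e+00  2.17933000e-03]
turn [-0.0016, 0.0004, 0.0013] shift [-0.9, 1.9, -2.8] q [0.24, 0.47, 1.45, 0.0, 1.23, 0.34]
```

View pics/w6c.png

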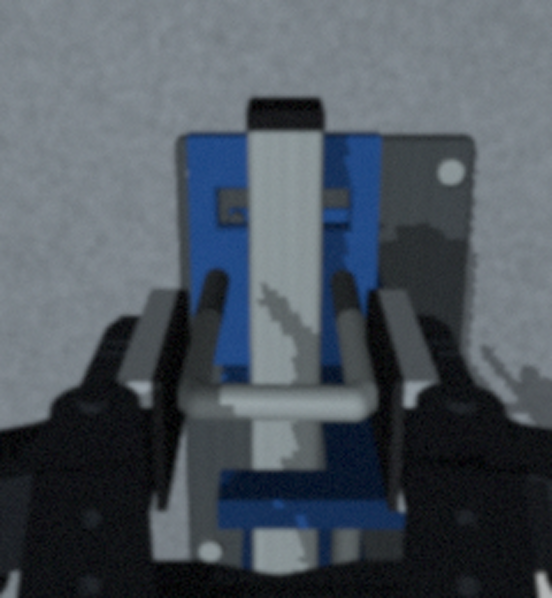

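The U-bolt is held upright in front of the slots: crown at crop (180–376, 402), leg tips at (216,272) and (343,273). The slots' outer edges are at columns 217 and 350, rows 188–228.

Run:
```python
from h import *
k=vision.calibration("wrist"); k["world_from_camera"]=np.load("kw6.npy")
s=robot.observe(); M=R.from_rotvec(s["ee_rot"]).as_matrix(); zc=s["tcp_pos"][2]-.0485
c=lambda L:np.array(L)/2.3+[200,160]
tl=lambda P:np.round((P-s["tcp_pos"])@M*1000,1).tolist()
print("crown",tl(ray(k,c([(180,402),(376,402),(278,402)]),zc-.002)))
print("tips",tl(ray(k,c([(216,272),(343,273),(279.5,272.5)]),zc-.064)))
print("slots",tl(ray(k,c([(217,208),(350,208),(283.5,208),(284,134)]),.15)))
# refine
B=cv2.imread("pics/w6.png").astype(float); B=B[:,:,0]-B[:,:,2]
p=B[245:256].mean(0); x=lambda p,lo,hi,h:[round(i+(h-p[i])/(p[i+1]-p[i]),2) for i in range(lo,hi) if (p[i]-h)*(p[i+1]-h)<0]
print("row",x(p,275,375,45)); print("ear row234",x(B[232:240].mean(0),275,375,35))
print("lcol",x(B[:,298:305].mean(1),210,275,45),"rcol",x(B[:,344:350].mean(1),210,275,30))
```

```text
crown [[-0.3, -17.3, 50.5], [-0.3, 15.4, 50.5], [-0.3, -1.0, 50.5]]
tips [[-2.5, -15.8, 112.5], [-2.7, 14.8, 112.5], [-2.6, -0.5, 112.5]]
slots [[-0.7, -18.7, 157.3], [-0.7, 20.4, 157.3], [-0.7, 0.8, 157.3], [21.6, 0.9, 157.3]]
row [np.float64(281.29), np.float64(294.41), np.float64(340.9), np.float64(364.65)]
ear row234 [np.float64(280.58), np.float64(307.76), np.float64(340.24), np.float64(365.61)]
lcol [np.float64(217.86), np.float64(241.63), np.float64(250.83), np.float64(251.2), np.float64(257.13)] rcol [np.float64(218.05), np.float64(241.78), np.float64(249.27)]
```

{"op": "jog_arm", "data": {"rows": [[[0,0,0],[2,1.5,0],-0.5],[[0,0,0],[2,1.5,10],-0.5],[[0,0,0],[2,1.5,20],-0.5],[[0,0,0],[2,1.5,27],-0.5],[[0,0,0],[2,1.5,33],-0.5],[[0,0,0],[2,1.5,38],-0.5],[[0,0,0],[2,1.5,38],-0.5]]}}

```text
t: 16.88
tcp_pos: [0.6836, 0.1717, 0.2688]
ee_rot: [-2.329, -2.107, 0.003]
wrist_force: [-0.4, 0.8, -0.6]
finger_gap: 0.0337
grip_force: 59.9
```

Run:
```python
from h import *
s=robot.observe(); print(s["tcp_pos"],s["ee_rot"],s["wrist_force"])
np.save("kw7.npy",vision.calibration("wrist")["world_from_camera"])
im=vision.read_camera("wrist"); cv2.imwrite("pics/w7.png",im[:,:,::-1])
cv2.imwrite("pics/w7c.png",cv2.resize(im[200:370,220:430,::-1],None,fx=3.5,fy=3.5,interpolation=cv2.INTER_CUBIC))
```

```text
[0.68355202 0.17170935 0.26880701] [-2.32919925 -2.1070882   0.00261074] [-0.38811612  0.82010162 -0.60274397]
```

View pics/w7c.png

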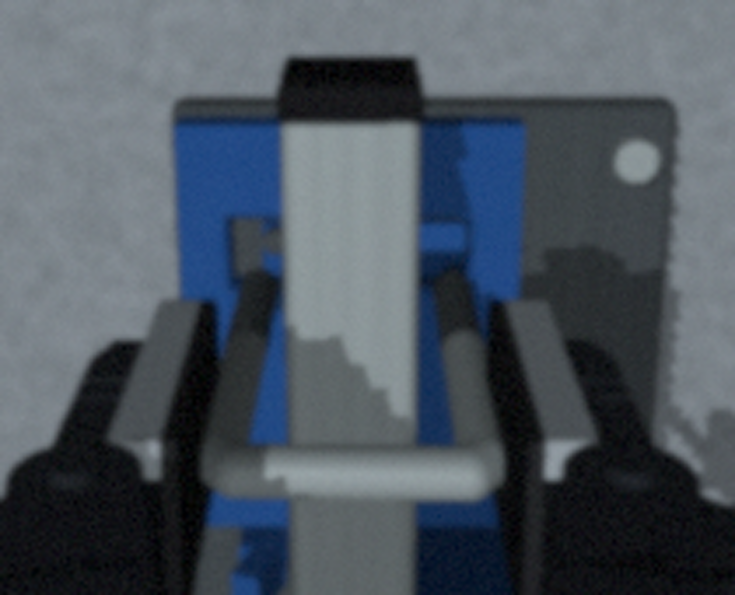

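The tips sit near crop rows 272–285, with their middle at column 357. The slots' middle is at (350,250), so the bolt is short along tool x and about 1 mm over in y.

Run:
```python
from h import *
k=vision.calibration("wrist"); k["world_from_camera"]=np.load("kw7.npy")
s=robot.observe(); M=R.from_rotvec(s["ee_rot"]).as_matrix(); zc=s["tcp_pos"][2]-.0485
c=lambda L:np.array(L)/3.5+[220,200]
tl=lambda P:np.round((P-s["tcp_pos"])@M*1000,1).tolist()
print("crown",tl(ray(k,c([(203,475),(503,475)]),zc-.002)))
print("tips far end",tl(ray(k,c([(262,271),(451,271),(357,271)]),zc-.064)))
print("slots",tl(ray(k,c([(228,250),(470,250),(350,250),(350,216),(350,284),(350,120)]),.15)))
# model: predicted tip bottom circle (r=1.5..2) if tool x = 0,  leg y=+-15
for x in (0,-.002): print(x,((proj(k,[s["tcp_pos"]+M@np.array([x,y,.1125]) for y in (-.015,.015)])-[220,200])*3.5).round().tolist())
```

```text
crown [[-0.6, -17.5, 50.5], [-0.6, 15.4, 50.5]]
tips far end [[-1.9, -15.3, 112.5], [-1.9, 14.6, 112.5], [-1.9, -0.3, 112.5]]
slots [[-1.0, -21.3, 119.2], [-1.0, 18.2, 119.2], [-1.0, -1.4, 119.2], [4.9, -1.4, 119.2], [-7.0, -1.4, 119.2], [21.0, -1.4, 119.2]]
0 [[264.0, 260.0], [454.0, 260.0]]
-0.002 [[264.0, 272.0], [454.0, 272.0]]
```

{"op": "jog_arm", "data": {"rows": [[[0,0,0],[2.5,-1.1,0],-0.5],[[0,0,0],[2.5,-1.1,0],-0.5],[[0,0,0],[2.5,-1.1,4],-0.5],[[0,0,0],[2.5,-1.1,8],-0.5],[[0,0,0],[2.5,-1.1,12],-0.5],[[0,0,0],[2.5,-1.1,12],-0.5]]}}

```text
t: 17.68
tcp_pos: [0.6826, 0.1743, 0.2566]
ee_rot: [-2.329, -2.107, 0.003]
wrist_force: [0.5, 0.6, 0.4]
finger_gap: 0.034
grip_force: 59.9
```

No contact force with the tips 6 mm below the ear's face, so they are in the slots.

{"op": "jog_arm", "data": {"rows": [[[0,0,0],[0,0,6],-0.5],[[0,0,0],[0,0,12],-0.5],[[0,0,0],[0,0,18],-0.5],[[0,0,0],[0,0,24],-0.5],[[0,0,0],[0,0,28],-0.5],[[0,0,0],[0,0,28],-0.5]]}}

```text
t: 18.42
tcp_pos: [0.6827, 0.1743, 0.2288]
ee_rot: [-2.329, -2.107, 0.003]
wrist_force: [-0.0, -0.5, 0.2]
finger_gap: 0.0339
grip_force: 59.9
```

{"op": "jog_arm", "data": {"rows": [[[0,0,0],[0,0,1],-0.5],[[0,0,0],[0,0,2],-0.5],[[0,0,0],[0,0,3],-0.5],[[0,0,0],[0,0,3],-0.5]]}}

```text
t: 18.92
tcp_pos: [0.6828, 0.1744, 0.2262]
ee_rot: [-2.329, -2.107, 0.002]
wrist_force: [0.1, 0.5, -0.2]
finger_gap: 0.0337
grip_force: 59.9
```

{"op": "jog_arm", "data": {"rows": [[[0,0,0],[0,0,0.8],-0.5],[[0,0,0],[0,0,1.6],-0.5],[[0,0,0],[0,0,2.4],-0.5],[[0,0,0],[0,0,2.4],-0.5]]}}

```text
t: 19.42
tcp_pos: [0.6829, 0.1744, 0.2245]
ee_rot: [-2.33, -2.107, 0.001]
wrist_force: [-2.2, 0.0, 5.2]
finger_gap: 0.0338
grip_force: 60.4
```

Crown contact came exactly at the predicted height. I open and withdraw straight up.

{"op": "jog_arm", "data": {"rows": [[[0,0,0],[0,0,-0.7],-0.5],[[0,0,0],[0,0,-0.7],0],[[0,0,0],[0,0,-0.7],0.4],[[0,0,0],[0,0,-0.7],0.4],[[0,0,0],[0,0,-20],0.4],[[0,0,0],[0,0,-60],0.4],[[0,0,0],[0,0,-120],0.4],[[0,0,0],[0,0,-130],0.4]]}}

```text
t: 20.42
tcp_pos: [0.6847, 0.1749, 0.3609]
ee_rot: [2.327, 2.105, 0.011]
wrist_force: [0.2, -0.7, -0.8]
finger_gap: 0.06
grip_force: 0.0
```

Run:
```python
from h import *
s=robot.observe(); print(s["tcp_pos"],s["wrist_force"],s["finger_gap"])
k=vision.calibration("wrist"); im=vision.read_camera("wrist"); cv2.imwrite("pics/w8.png",im[:,:,::-1])
cv2.imwrite("pics/w8c.png",cv2.resize(im[150:400,200:440,::-1],None,fx=2.3,fy=2.3,interpolation=cv2.INTER_CUBIC))
for t in ("ubolt_mid","boom_grip"): print(search_frame("wrist",t)[:1])
e=np.array([.683,.172]);S=np.array([.0998,.995])
print("predicted crown centre/ends", proj(k,[[.683+a*.995*.018,.172-a*.0998*.018,.176] for a in (-1,0,1)]).round(1).tolist())
```

```text
[0.68467434 0.17487953 0.36091469] [ 0.22164396 -0.7160592  -0.79292794] 0.05996503012130366
[{'extent': [294.0, 228.8, 340.0, 246.4], 'score': 0.61}]
[{'extent': [302.0, 196.2, 333.4, 409.2], 'score': 0.68}]
predicted crown centre/ends [[294.1, 242.8], [317.9, 242.8], [341.8, 242.7]]
```

View pics/w8c.png

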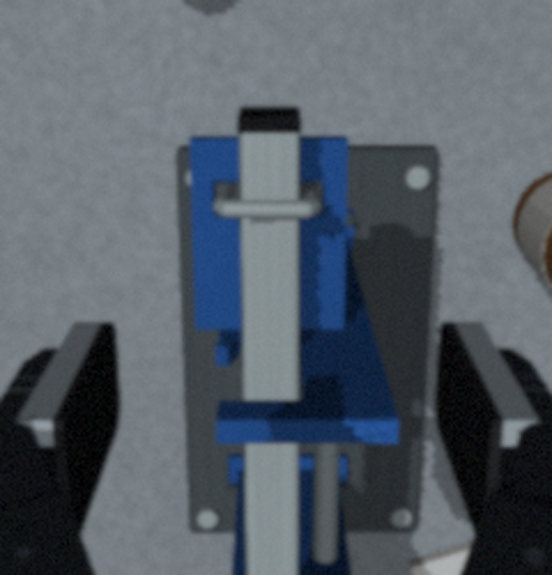

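The crown lies across the boom over both slots, and the boom sits in both hooks. I check the boom's lengthwise position numerically.

Run:
```python
from h import *
k=vision.calibration("wrist"); S=R.from_euler("z",-.1).as_matrix()
o=np.array([.6675,.036,0])
slot=ray(k,[(200+267/2.3,150+194/2.3),(200+270/2.3,150+137/2.3)],.15)
print("slot,ear edge",((slot-o)@S).round(4).tolist())
print("end black top / grey end",((ray(k,[(317,196.5),(317,206.5)],.17)-o)@S).round(4).tolist())
print("end face lower edge",((ray(k,[(317,196.5)],.15)-o)@S).round(4).tolist())
print("crown",((ray(k,[(200+267/2.3,150+207/2.3)],.176)-o)@S).round(4).tolist())
kt=vision.calibration("top"); print("top2, held boom plain end",((ray(kt,[(200+73/3.6,150+345/3.6),(200+713/3.6,150+400/3.6)],.195)-o)@S).round(4).tolist())
im=vision.read_camera("top"); cv2.imwrite("pics/top8.png",im[:,:,::-1]); 
for t in ("boom_grip","ubolt_mid","beaker","cylinder","jar"): print(t,[(round(d["score"],2),np.round(d["extent"]).tolist()) for d in search_frame("top",t)[:2]])
im=vision.read_camera("scene"); cv2.imwrite("pics/scene8.png",im[:,:,::-1])
for t in ("boom_grip","ubolt_mid","beaker","cylinder","jar"): print(t,[(round(d["score"],2),np.round(d["extent"]).tolist()) for d in search_frame("scene",t)[:2]])
```

```text
slot,ear edge [[-0.0029, 0.1369, 0.15], [-0.0018, 0.1572, 0.15]]
end black top / grey end [[-0.0019, 0.1708, 0.17], [-0.0019, 0.1635, 0.17]]
end face lower edge [[-0.002, 0.1676, 0.15]]
crown [[-0.0026, 0.1397, 0.176]]
top2, held boom plain end [[-0.0957, 0.1629, 0.195], [-0.092, -0.2121, 0.195]]
boom_grip [(0.95, [254.0, 204.0, 400.0, 228.0]), (0.27, [230.0, 182.0, 354.0, 249.0])]
ubolt_mid []
beaker []
cylinder [(0.84, [449.0, 286.0, 489.0, 312.0])]
jar [(0.34, [234.0, 186.0, 351.0, 247.0])]
boom_grip [(0.66, [250.0, 217.0, 343.0, 317.0])]
ubolt_mid [(0.65, [246.0, 229.0, 343.0, 363.0]), (0.47, [322.0, 296.0, 339.0, 309.0])]
beaker [(0.73, [246.0, 245.0, 265.0, 279.0])]
cylinder [(0.86, [268.0, 166.0, 289.0, 222.0])]
jar [(0.98, [364.0, 350.0, 384.0, 379.0]), (0.61, [248.0, 231.0, 347.0, 365.0])]
```

The boom's plain end is at stand y 163 mm (165 would be centred) and the U-bolt is within 3 mm of the slots' middle. The beaker, cylinder and jar are where they started.

```bash
python3 -c "
from workcell import robot
print(robot.finish_job())"
```

```text
the job is handed in; nothing more can be done
None
```

I handed the job in at about 21 s of the 70 s: the boom rests in both hooks about 2 mm from centred, and the U-bolt is seated over it through both ear slots, about 3 mm from their middle. The beaker, cylinder and jar are where they started; the hand-in returned no verdict.

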